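# Rock test for the striker stands

### The arm

A 6-joint arm with a two-finger parallel gripper is mounted at the origin on the work surface. World frame = base frame: x ahead of the robot, y to its left, z up, the work surface at z = 0. Lengths are in m, angles in rad, forces in N, time in s.
With the tool pointing down it reaches from about 0.3 to 0.875 m from the base axis. Payload 6.4 kg.
Tool frame: the origin (TCP) lies between the finger pads; the fingertips stand 22 mm ahead of it and the grasp point (between the pads) lies 3 mm ahead of it; z points along the fingers, y is the line along which they close (so a half turn about z gives the same grasp; the last joint's range is limited). The gripper opens to 85 mm and grips with 20 to 120 N. Pads are 22 mm wide; open, the fingers measure 114 mm over their backs; the gripper's body (76 mm by 85 mm) begins 54 mm behind the grasp point. The pads swing forward as they close: fully open they stand 13 mm farther back than shut.
Start: joints at [-1.368, 0.181, 1.607, -0, 1.354, -0.206], TCP at [0.229, -0.528, 0.253] pointing down, gripper open.
Joint ranges: [-2.99, 2.99], [-0.89, 2.07], [0.3, 2.58], [-1.14, 4.28], [0, 2.63], [-3.12, 3.12]. Speed limits (rad/s): [2.57, 2.57, 3.01, 3.14, 3.14, 3.14].

### API

Orientations are given as a unit quaternion [w, x, y, z].
In Python, from bench import ctrl, imaging, workorder gives the robot as it stands.
- The arm moves only by the shell command python3 -m pendant 'ROWS' [OPENING]. ROWS is JSON, a list of rows, each a list of 4 numbers: the shift along the tool's x, y, z in cm, then the turn about the tool's z in degrees. In form: [[dx, dy, dz, roll], ...]. A call has 1 to 12 rows; each row is the pose to reach, as a shift and turn from the pose commanded when the call began, along the tool's axes at that moment; what a row does not reach only later rows make up. A row lasts 1/12 s, in which the tool goes at most 41.7 mm and 7.16 degrees, less where a joint would pass 70% of its speed; a pose out of reach is approached as far as the arm can. A call with a gripper value outside its range is refused whole. OPENING is the opening, from 0 (shut) to 1 (fully open), set as the call begins (- or left out, the last holds). The fingers move at their own pace and stop on an object; the grip force is fixed at half the most. Time passes only in rows, so rows that repeat a pose let the fingers close. It gives the time, the measured TCP pose, the force, the opening and the grip force at its end, in the units of the state.
- ctrl.get_obs(): the state, without advancing time (a new reading comes with each control period).
- imaging.camera(name): name is "scene" or "side" or "wrist"; returns the picture (400x640x3 uint8, red, green, blue); there is no depth.
- imaging.camera_info(name): a dict with "K" (3x3 intrinsics, pixels), "T" (4x4, takes a point from camera to world coordinates); the wrist camera has in their place "tool_from_camera" (4x4, takes a point from camera to tool coordinates, whose origin is the TCP and whose axes are the flange's). Camera axes: x right, y up, looking along -z (the intrinsics and any distortion apply to the point x, -y, -z); pixel columns grow to the right and rows downward; lengths in m; the calibration is good to about 2 mm. A picture is of the moment at which its call begins: read the wrist's pose just before it. camera_info takes no time and is no camera call.
- workorder.hand_in(): hands the job in; it is judged then, once.
The state is a dict: "time_s": time; "q": joint angles; "dq": joint speeds; "joint_efforts": joint torques, N m; "eef_pos": TCP position; "eef_rot": TCP orientation; "wrist_force": force on the tool from outside, world axes, zero at the start; "torque": the same for the moment, N m; "opening": opening from 0.0 (shut) to 1.0 (fully open); "grasp_force": force on a finger pad.
Only numpy, scipy, OpenCV 4.12 (cv2) and the standard library are available. Lean on these libraries where they do the work, as an engineer would, in place of code of your own. Each camera call takes 0.05 s, during which the arm holds its last target. There are 200 camera calls.

### The job

One of the three teak striker stands leans because two of its feet are worn short. Press down on the raised side of its base until it rocks over to its other side, then pick it up by its green knob and stand it upright in the red repair tray. Leave the two steady stands standing where they are.

Things in the scene. Friction and masses are not known exactly. Their poses are not given: they have to be found in the camera images.
- rocker_knob (a point): Green knob centre of the stand that rocks; shaped as steady_a_knob, 0.2 kg, but its 2 feet on its x axis are 7.5 mm short: rocks about its y axis, resting 10 deg to either side, staying where last rocked (under 1 N tips it). At start its -x rim is raised: base top 43 mm from the stem towards -x is 32 mm above the table, 17 mm once rocked over. Origin on the stem axis, 25 mm above base top; z up the stem.
- steady_a_knob (a point): Green knob centre of a steady, level stand. All 3 stands look alike: round teak base 100 mm across, 12 mm thick, its top 25 mm above the table; 4 dark steel ball feet 42 mm from the centre on its x and y axes; brass stem 12 mm across; green resin knob on top, an upright cylinder 22 mm across, 22 mm high. Origin on the stem axis, 50 mm above the soles; z up the stem.
- steady_b_knob (a point): Green knob centre of the other steady, level stand, the same as steady_a_knob in shape and size. Origin on the stem axis, 50 mm above the table; z up the stem.
- tray_in (a point): Red square repair tray, open on top, fixed to the table: 180 x 180 mm outside, walls 5 mm thick, rim 30 mm above the table. Origin: centre of its inner floor, x and y along its sides, z up.
Mind the look-alikes: they are no part of the job. Leave any pink look-alike of the part that bears rocker_knob alone.

How it is judged:
On the way:
1. the leaning stand, still standing on the table, has been pressed on its raised side and has rocked over to its other side (angle between rocker_knob's own x axis and vertical below 1.45 rad and angle between rocker_knob's own z axis and vertical below 0.3 rad and height (world z) of rocker_knob below 0.06 m and x of the grasp point in the frame of rocker_knob below -0.01 m and distance between the grasp point and rocker_knob below 0.1 m), for 0.1 s.
At the end, for the whole second after the job is handed in: The rocking stand stands on its feet on the tray's floor, released and at rest, its knob within 60 mm of the tray's centre seen from above and its stem within 14 degrees of upright; both steady stands still stand upright within 30 mm of where they started (horizontal distance between rocker_knob and tray_in below 0.06 m and z of rocker_knob in the frame of tray_in below 0.056 m and angle between rocker_knob's own z axis and vertical below 0.24 rad and linear speed of rocker below 0.02 m/s and distance of each of steady_a_knob, steady_b_knob from where it was at the start of the episode below 0.03 m and angle between each of steady_a_knob, steady_b_knob's own z axis and vertical below 0.1 rad); the robot touches nothing.
It fails at once if a steady stand is moved more than 50 mm or tipped over (distance of any of steady_a_knob, steady_b_knob from where it was at the start of the episode above 0.05 m or angle between any of steady_a_knob, steady_b_knob's own z axis and vertical above 0.5 rad).
It also fails if it takes over 48 s, if anything falls off the work surface, if the arm or the gripper's body presses on something with over 40 N, if the wrist force passes 120 N, or if a joint passes its speed limit or range.

## Working session

There is one attempt and no reset: what is moved stays moved. The work goes in short steps, Python scripts to look and compute and a shell command to move; the robot and the scene stay as the last step left them, time stands still between calls to the robot, and variables do not carry over. Pictures are saved under pics/ and viewed, at most 10 in all, crops included, and the job is handed in when it is done.

```bash
mkdir -p pics
python3 - <<'E'
from bench import ctrl, imaging
import cv2
for n in ("scene","side"):
    cv2.imwrite(f"pics/{n}0.png", imaging.camera(n)[:,:,::-1])
    i=imaging.camera_info(n); print(n,{k:(v.round(3).tolist() if hasattr(v,'round') else v) for k,v in i.items()})
o=ctrl.get_obs(); print(o['time_s'],o['eef_pos'],o['eef_rot'])
i=imaging.camera_info("wrist"); print(i)
E
```

```text
scene {'K': [[506.677, 0.0, 318.54], [0.0, 506.677, 200.187], [0.0, 0.0, 1.0]], 'T': [[0.7, -0.41, 0.585, 1.289], [0.714, 0.418, -0.562, -0.746], [-0.014, 0.811, 0.585, 0.796], [0.0, 0.0, 0.0, 1.0]]}
side {'K': [[487.377, 0.0, 313.132], [0.0, 487.377, 199.282], [0.0, 0.0, 1.0]], 'T': [[-0.827, 0.338, -0.449, 0.063], [-0.562, -0.524, 0.64, 0.677], [-0.019, 0.781, 0.624, 0.718], [0.0, 0.0, 0.0, 1.0]]}
0.1 [ 0.22846516 -0.52716595  0.2524735 ] [-7.79664033e-04  9.79186980e-01  2.02958740e-01 -5.02604643e-06]
{'K': array([[279.78957139,   0.        , 317.79932154],
       [  0.        , 279.78957139, 195.669256  ],
       [  0.        ,   0.        ,   1.        ]]), 'tool_from_camera': array([[-3.76917945e-04,  9.60674589e-01,  2.77676415e-01,
         7.13177930e-02],
       [ 9.99999455e-01,  6.32419255e-04, -8.30576009e-04,
         6.17160608e-04],
       [-9.73521178e-04,  2.77675950e-01, -9.60674304e-01,
        -1.20058239e-01],
       [ 0.00000000e+00,  0.00000000e+00,  0.00000000e+00,
         1.00000000e+00]])}
```

View pics/scene0.png

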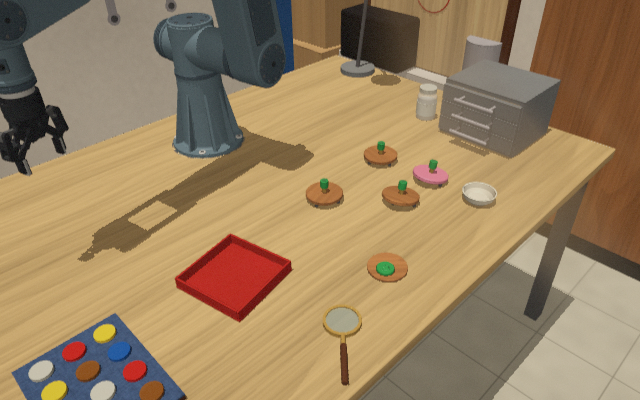

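View pics/side0.png

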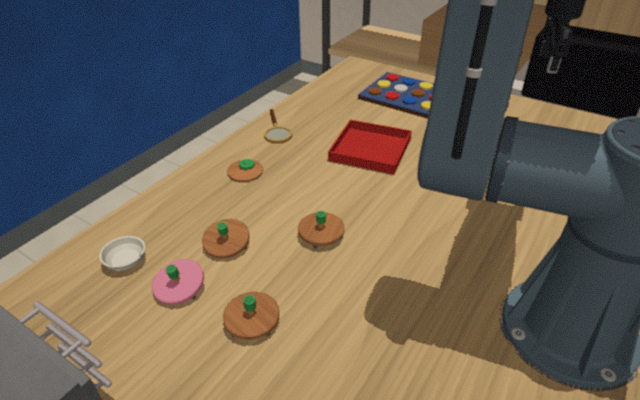

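Scene: teak stands with knobs at (324,183), (381,147), (402,186), pink at (433,165), flat decoy at (386,268), tray centre (234,275). Side: knobs at (321,217), (249,303), (223,229), pink at (173,271), tray (371,146).

```bash
cat > h.py <<'E'
import numpy as np, cv2
from bench import ctrl, imaging
from scipy.spatial.transform import Rotation as R
def rot(o): w,x,y,z=o['eef_rot']; return R.from_quat([x,y,z,w]).as_matrix()
def cam(n,o=None):
    i=imaging.camera_info(n); K=np.array(i['K'])
    if n=='wrist':
        T=np.eye(4);T[:3,:3]=rot(o);T[:3,3]=o['eef_pos'];T=T@i['tool_from_camera']
    else: T=np.array(i['T'])
    return K,T
def ray(K,T,p):
    d=T[:3,:3]@np.array([(p[0]-K[0,2])/K[0,0],-(p[1]-K[1,2])/K[1,1],-1]); return T[:3,3],d/np.linalg.norm(d)
def onz(K,T,p,z): c,d=ray(K,T,p); return c+d*(z-c[2])/d[2]
def proj(K,T,X):
    c=(np.asarray(X)-T[:3,3])@T[:3,:3]; return np.stack([K[0,2]-K[0,0]*c[...,0]/c[...,2],K[1,2]+K[1,1]*c[...,1]/c[...,2]],-1)
def blobs(im,lo,hi,amin=20):
    m=cv2.inRange(cv2.cvtColor(im,cv2.COLOR_RGB2HSV),lo,hi); n,l,s,c=cv2.connectedComponentsWithStats(m)
    return [(c[k],s[k]) for k in range(1,n) if s[k][4]>=amin]
def tool(o,X): return rot(o).T@(np.asarray(X)-o['eef_pos'])
E
python3 - <<'E'
from h import *
for n in("scene","side"):
    K,T=cam(n); im=cv2.imread(f"pics/{n}0.png")[:,:,::-1].copy()
    for c,s in blobs(im,(45,120,40),(85,255,255)): print(n,c.round(1),s[4],onz(K,T,c,.05).round(4))
    m=[b for b in blobs(im,(0,200,90),(5,255,255),300)]+[b for b in blobs(im,(174,200,90),(180,255,255),300)]
    for c,s in m: print('red',c.round(1),s[:5],onz(K,T,c,.015).round(3))
s=cv2.imread("pics/scene0.png")[130:220,290:460]; d=cv2.imread("pics/side0.png")[200:345,140:350]
cv2.imwrite("pics/crop.png",np.vstack([cv2.resize(s,(540,286),interpolation=2),cv2.resize(d[:, :],(540,373*1)[:2],interpolation=2)])[:600])
E
```

```text
scene [380.6 145.3] 47 [0.477  0.2921 0.05  ]
scene [432.6 164.1] 53 [0.6477 0.3119 0.05  ]
scene [323.7 183.5] 71 [0.4998 0.0326 0.05  ]
scene [402. 185.] 67 [0.6512 0.1706 0.05  ]
scene [384.8 268.3] 199 [ 0.8198 -0.1039  0.05  ]
red [233.4 276.1] [ 175  234  117   87 4893] [ 0.579 -0.325  0.015]
red [ 73.6 351.2] [ 62 342  24  19 319] [ 0.526 -0.658  0.015]
red [134.5 370.7] [123 361  24  20 352] [ 0.647 -0.598  0.015]
side [246.2 163.9] 106 [ 0.7579 -0.0339  0.05  ]
side [320.5 217.1] 88 [0.497  0.0331 0.05  ]
side [222.2 228.5] 89 [0.6468 0.1729 0.05  ]
side [172.2 271.6] 109 [0.6435 0.3135 0.05  ]
side [249.2 302.9] 142 [0.4749 0.2915 0.05  ]
red [362.3 160.8] [329 148  71  26 421] [ 0.552 -0.242  0.015]
```

Run:
```python
from h import *
o=ctrl.get_obs(); print(rot(o).round(3)); print(tool(o,[.5,.165,.25]))
```

```text
[[ 0.918  0.397 -0.   ]
 [ 0.397 -0.918  0.002]
 [ 0.    -0.002 -1.   ]]
[ 0.52427841 -0.52721087  0.00344033]
```

```bash
python3 -m pendant '[[2.9,-2.9,0,0],[5.8,-5.8,0,0],[8.7,-8.7,0,0],[11.6,-11.6,0,0],[14.5,-14.5,0,0],[17.4,-17.4,0,0],[20.3,-20.3,0,4],[23.2,-23.2,0,8],[26.1,-26.1,0,12],[29,-29,0,16],[31.9,-31.9,0,20],[34.8,-34.8,0,23.4]]' && python3 -m pendant '[[2.5,-0.5,0,0],[5,-1.5,0,0],[7,-3.5,0,0],[7,-7.5,0,0],[7,-11.5,0,0],[7,-15.5,0,0],[7,-19.5,0,0],[7,-22,0,0],[7,-22,0,0],[7,-22,0,0],[7,-22,0,0]]'
```

```text
time_s: 1.1
eef_pos: [0.4096, -0.0679, 0.2533]
eef_rot: [0.0, 1.0, -0.002, 0.0]
wrist_force: [1.0, -0.8, -0.5]
opening: 1.002
grasp_force: 0.0
time_s: 2.02
eef_pos: [0.4792, 0.1497, 0.2529]
eef_rot: [0.0, 1.0, 0.0, -0.0]
wrist_force: [0.7, -0.3, -0.4]
opening: 0.999
grasp_force: 0.0
```

Run:
```python
from h import *
o=ctrl.get_obs(); im=imaging.camera('wrist'); cv2.imwrite("pics/w0.png",im[:,:,::-1])
K,T=cam('wrist',o); np.savez('w0.npz',K=K,T=T)
for c,s in blobs(im,(45,120,40),(85,255,255)): print(c.round(1),s[4],onz(K,T,c,.05).round(4))
```

```text
[295.7  13.8] 526 [0.6488 0.1715 0.05  ]
[157.2  17.4] 644 [0.6455 0.312  0.05  ]
[420.1 162.2] 221 [0.4978 0.0303 0.05  ]
[198.  180.6] 370 [0.4759 0.2908 0.05  ]
```

View pics/w0.png

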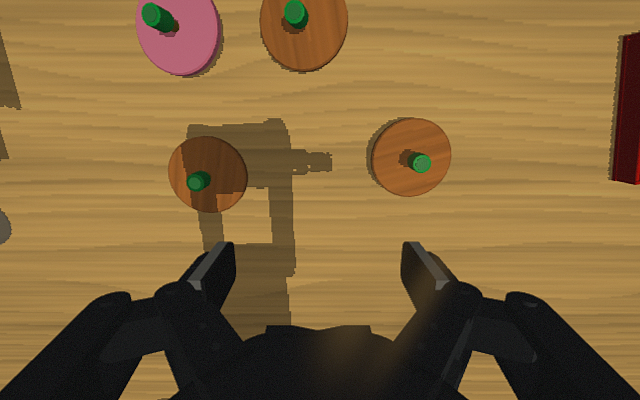

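The wrist picture shows C at (198,180), A at (420,162), B at (296,14, partly cut), pink at (157,17). In A the knob leans right of the disc centre. I'll fit the tilt numerically.

```bash
cat > fit.py <<'E'
from h import *
from scipy.optimize import least_squares
a=np.linspace(0,2*np.pi,60,endpoint=False); C=np.stack([np.cos(a),np.sin(a)],-1)
def pts(r,z): return np.c_[r*C,np.full(60,z)]
def model(K,T,p):
    M=R.from_rotvec([p[2],p[3],0]).as_matrix(); t=[p[0],p[1],.0247]
    f=lambda X: proj(K,T,X@M.T+t)
    kb=cv2.convexHull(f(np.r_[pts(.011,.014),pts(.011,.036)]).astype(np.float32))
    ds=cv2.convexHull(f(np.r_[pts(.05,0),pts(.05,-.012)]).astype(np.float32))
    return kb,ds
def masks(im,c,rad):
    h=cv2.cvtColor(im,cv2.COLOR_RGB2HSV); H,S,V=cv2.split(h)
    g=cv2.inRange(h,(45,90,25),(85,255,255)); b=((H<=13)&(S>130)&(V>40)).astype(np.uint8)*255
    w=np.zeros_like(g); cv2.circle(w,tuple(int(v) for v in c),rad,255,-1)
    b=cv2.morphologyEx((b|g)&w,cv2.MORPH_OPEN,np.ones((3,3)))
    def big(m):
        cs=cv2.findContours(m,0,cv2.CHAIN_APPROX_NONE)[0]; return max(cs,key=cv2.contourArea)
    return big(g&w),big(b)
def fit(im,K,T,c,x0,rad=65):
    g,b=masks(im,c,rad); b=b[(b[:,0,1]>2)&(b[:,0,1]<397)]; g=g[(g[:,0,1]>1)]
    def res(p):
        kb,ds=model(K,T,p); r=[]
        for q in b[::2,0]:
            r.append(min([cv2.pointPolygonTest(ds,tuple(map(float,q)),True),cv2.pointPolygonTest(kb,tuple(map(float,q)),True)],key=abs)-.5)
        r+=[cv2.pointPolygonTest(kb,tuple(map(float,q)),True)-.5 for q in g[:,0]]
        return np.array(r)
    best=None
    for tx,ty in((0,0),(.17,0),(-.17,0),(0,.17),(0,-.17)):
        s=least_squares(res,[*x0,tx,ty],loss='soft_l1',diff_step=1e-3,x_scale=[.01,.01,.1,.1])
        if best is None or s.cost<best.cost: best=s
    p=best.x; z=R.from_rotvec([p[2],p[3],0]).as_matrix()[:,2]
    return p,z,best.cost/len(best.fun),g,b
E
python3 - <<'E'
from fit import *
im=cv2.imread('pics/w0.png')[:,:,::-1].copy(); d=np.load('w0.npz')
for n,c,x0 in(('A',(410,160),(.498,.031)),('C',(207,175),(.476,.291)),('B',(302,25),(.649,.172))):
    p,z,e,g,b=fit(im,d['K'],d['T'],c,x0)
    print(n,p[:2].round(4),'stem dir',z.round(3),'tilt',np.degrees(np.arccos(z[2])).round(1),'az',np.degrees(np.arctan2(z[1],z[0])).round(0),e.round(2),len(b))
E
```

```text
A [0.4948 0.0224] stem dir [0.103 0.299 0.949] tilt 18.5 az 71.0 0.46 63
C [0.4735 0.2953] stem dir [ 0.098 -0.187  0.977] tilt 12.2 az -62.0 0.08 64
B [0.6518 0.1697] stem dir [-0.14   0.059  0.988] tilt 8.7 az 157.0 0.1 62
```

Run:
```python
import cv2
h=cv2.cvtColor(cv2.imread('pics/w0.png'),cv2.COLOR_BGR2HSV)
for n,p in dict(A=[(430,140),(385,150),(400,185)],C=[(230,160),(190,155),(215,205)],B=[(330,40),(280,40)],wood=[(500,200),(300,100),(420,110)],shad=[(280,150),(372,150)]).items(): print(n,[h[y,x].tolist() for x,y in p])
```

```text
A [[14, 187, 154], [14, 186, 152], [14, 185, 161]]
C [[14, 176, 87], [15, 182, 91], [14, 180, 88]]
B [[14, 187, 153], [14, 192, 137]]
wood [[18, 139, 178], [19, 141, 170], [19, 144, 173]]
shad [[19, 129, 93], [19, 149, 58]]
```

```bash
sed -i 's/(H<=13)&(S>130)&(V>40)/(H<=16)\&(S>160)\&(V>30)/' fit.py
cat > run.py <<'E'
from fit import *
def go(im,K,T,L,out=None):
    vis=im[:,:,::-1].copy()
    for n,c,x0 in L:
        p,z,e,g,b=fit(im,K,T,c,x0)
        k=np.array([p[0],p[1],.0247])+.025*z
        print(n,'knob',k.round(4),'stem dir',z.round(3),'tilt',np.degrees(np.arccos(z[2])).round(1),'az',np.degrees(np.arctan2(z[1],z[0])).round(0),e.round(2),len(b))
        for q in model(K,T,p): cv2.polylines(vis,[q.round().astype(int)],True,(255,255,0))
    if out: cv2.imwrite(out,vis)
E
python3 - <<'E'
from run import *
im=cv2.imread('pics/w0.png')[:,:,::-1].copy(); d=np.load('w0.npz')
go(im,d['K'],d['T'],(('A',(410,160),(.498,.031)),('C',(207,175),(.476,.291)),('B',(302,25),(.649,.172))),'pics/fit0.png')
E
```

```text
A knob [0.4967 0.0286 0.0496] stem dir [-0.034 -0.092  0.995] tilt 5.6 az -110.0 0.53 224
C knob [0.475  0.2924 0.0497] stem dir [-0.023  0.058  0.998] tilt 3.6 az 112.0 0.46 232
B knob [0.6489 0.1712 0.0493] stem dir [-0.054  0.174  0.983] tilt 10.5 az 107.0 0.27 170
```

View pics/fit0.png

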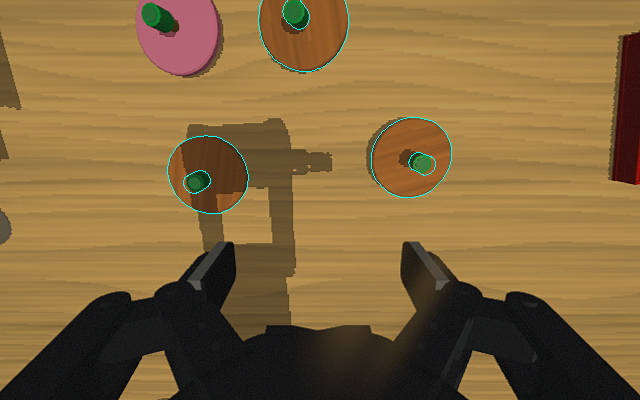

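B fits a 10° lean towards about +y; A and C show only symmetric outward bias. A better-centred look at B settles it.

```bash
python3 -m pendant '[[3,-0.5,0.5,0],[6,-1,1,0],[9,-1.5,2,0],[12,-2,3,0],[13,-2,3,0],[13,-2,3,0],[13,-2,3,0]]' 0
python3 - <<'E'
from run import *
o=ctrl.get_obs(); im=imaging.camera('wrist').copy(); cv2.imwrite("pics/w1.png",im[:,:,::-1])
K,T=cam('wrist',o); print(o['eef_pos'])
c=proj(K,T,np.array([.649,.168,.03])); print(c)
go(im,K,T,[('B',c,(.649,.170))],'pics/fit1.png')
E
```

```text
time_s: 2.65
eef_pos: [0.6096, 0.1685, 0.2226]
eef_rot: [0.0, 1.0, -0.001, -0.001]
wrist_force: [-0.0, 0.4, -0.1]
opening: 0.008
grasp_force: 0.0
[0.60961581 0.16848462 0.22263362]
[317.67508394 144.9011445 ]
B knob [0.6489 0.1713 0.0493] stem dir [-0.033  0.181  0.983] tilt 10.6 az 100.0 0.27 247
```

View pics/fit1.png

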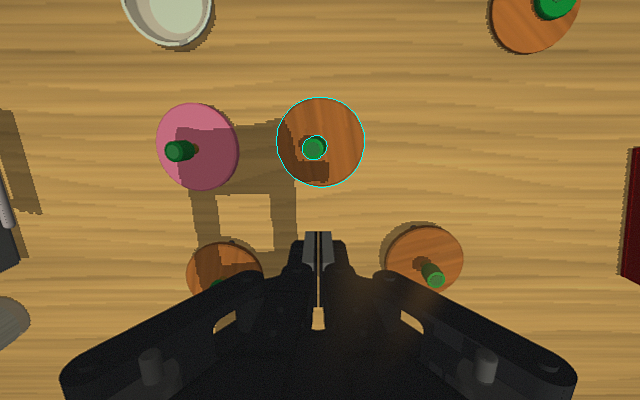

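```bash
cat >> fit.py <<'E'
def prof(im,K,T,c,x0,rad=65):
    g,b=masks(im,c,rad); b=b[(b[:,0,1]>2)]; g=g[g[:,0,1]>1]
    t=lambda m,q: cv2.pointPolygonTest(m,(float(q[0]),float(q[1])),True)
    out=[]
    for az in [None]+list(range(0,360,30)):
        tl=0 if az is None else np.radians(10); A=0 if az is None else np.radians(az)
        def res(p):
            kb,ds=model(K,T,[p[0],p[1],-np.sin(A)*tl,np.cos(A)*tl])
            return np.array([min(t(ds,q),t(kb,q),key=abs)-.5 for q in b[::2,0]]+[t(kb,q)-.5 for q in g[:,0]])
        s=least_squares(res,x0,loss='soft_l1',diff_step=1e-3,x_scale=.01); out.append((az,round(s.cost/len(s.fun),2)))
    return out
E
python3 - <<'E'
from fit import *
im=cv2.imread('pics/w0.png')[:,:,::-1].copy(); d=np.load('w0.npz')
for n,c,x0 in(('A',(410,160),(.498,.031)),('C',(207,175),(.476,.291)),('B',(302,25),(.649,.172))): print(n,prof(im,d['K'],d['T'],c,x0))
o=ctrl.get_obs(); K,T=cam('wrist',o); im=cv2.imread('pics/w1.png')[:,:,::-1].copy()
print('B1',prof(im,K,T,(318,145),(.649,.17)))
E
```

```text
A [(None, np.float64(0.68)), (0, np.float64(1.41)), (30, np.float64(1.55)), (60, np.float64(1.5)), (90, np.float64(1.49)), (120, np.float64(1.41)), (150, np.float64(1.24)), (180, np.float64(1.05)), (210, np.float64(0.84)), (240, np.float64(0.68)), (270, np.float64(0.7)), (300, np.float64(0.86)), (330, np.float64(1.11))]
C [(None, np.float64(0.53)), (0, np.float64(1.24)), (30, np.float64(1.16)), (60, np.float64(1.01)), (90, np.float64(0.83)), (120, np.float64(0.73)), (150, np.float64(0.84)), (180, np.float64(1.06)), (210, np.float64(1.24)), (240, np.float64(1.33)), (270, np.float64(1.27)), (300, np.float64(1.15)), (330, np.float64(1.2))]
B [(None, np.float64(1.52)), (0, np.float64(1.9)), (30, np.float64(1.2)), (60, np.float64(0.65)), (90, np.float64(0.33)), (120, np.float64(0.31)), (150, np.float64(0.74)), (180, np.float64(1.48)), (210, np.float64(2.3)), (240, np.float64(2.81)), (270, np.float64(2.92)), (300, np.float64(2.86)), (330, np.float64(2.55))]
B1 [(None, np.float64(1.2)), (0, np.float64(1.84)), (30, np.float64(1.39)), (60, np.float64(0.8)), (90, np.float64(0.3)), (120, np.float64(0.4)), (150, np.float64(0.89)), (180, np.float64(1.39)), (210, np.float64(1.72)), (240, np.float64(1.96)), (270, np.float64(2.09)), (300, np.float64(2.11)), (330, np.float64(2.04))]
```

B is the rocker: its stem leans to az ≈103°, raised side at az ≈ -77°. Next: turn +77°, go above the press point (0.659, 0.127) with shut fingers.

```bash
python3 -c "
from h import *
print(ctrl.get_obs()['q'].round(2))" ; python3 -m pendant '[[1,1,1,7],[2,2,3,14],[3,3,5,21],[4,4,7,28],[4.9,4.1,9,35],[4.9,4.1,11,42],[4.9,4.1,12.5,49],[4.9,4.1,13.5,56],[4.9,4.1,14,63],[4.9,4.1,14.5,70],[4.9,4.1,14.5,77],[4.9,4.1,14.5,77]]' 0; python3 -c "
from h import *
print(ctrl.get_obs()['q'].round(2))"
```

```text
[ 0.08  0.33  1.48 -0.    1.33  1.66]
time_s: 3.7
eef_pos: [0.6577, 0.1287, 0.0789]
eef_rot: [0.0, 0.781, -0.624, -0.0]
wrist_force: [-0.0, -0.6, -0.0]
opening: -0.001
grasp_force: 0.0
[ 0.02  0.57  1.46 -0.    1.11  2.94]
```

```bash
python3 -m pendant '[[0,0,1,0],[0,0,2,0],[0,0,2.4,0],[0,0,2.7,0],[0,0,3,0],[0,0,3.3,0],[0,0,3.6,0],[0,0,3.9,0],[0,0,4.1,0],[0,0,4.1,0],[0,0,4.1,0],[0,0,4.1,0]]'
```

```text
time_s: 4.7
eef_pos: [0.6593, 0.1289, 0.0414]
eef_rot: [0.0, 0.783, -0.622, 0.001]
wrist_force: [-11.0, -2.6, 25.1]
opening: 0.003
grasp_force: 12.1
```

```bash
python3 -m pendant '[[0,0,-1,0],[0,0,-3,0],[0.5,0,-6,0],[2,0,-10,0],[4,0,-14,0],[4,0,-16,0],[4,0,-17,0],[4,0,-17,0],[4,0,-17,0]]'
python3 - <<'E'
from run import *
o=ctrl.get_obs(); im=imaging.camera('wrist').copy()
K,T=cam('wrist',o)
c=proj(K,T,np.array([.649,.168,.03])); print(c)
go(im,K,T,[('B',c,(.649,.170))],'pics/fit2.png')
E
```

```text
time_s: 5.45
eef_pos: [0.6671, 0.0906, 0.2064]
eef_rot: [0.0, 0.783, -0.622, -0.0]
wrist_force: [0.1, -1.2, -1.9]
opening: 0.0
grasp_force: 0.0
[318.73978132 249.13898386]
B knob [0.6622 0.155  0.0482] stem dir [ 0.32  -0.116  0.94 ] tilt 19.9 az -20.0 2.7 280
```

View pics/fit2.png

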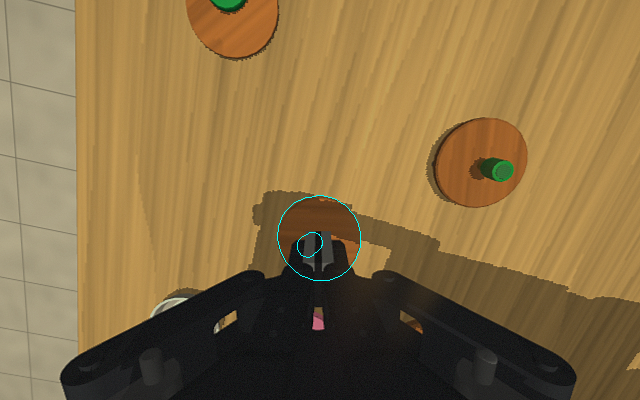

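The closed fingers hide the stand; I'll back up along tool -x to see it past them.

```bash
python3 -m pendant '[[-3,0,0,0],[-7,0,0,0],[-10.5,0,0,0],[-13,0,0,0],[-13,0,0,0],[-13,0,0,0],[-13,0,0,0]]' 1
python3 - <<'E'
from run import *
o=ctrl.get_obs(); im=imaging.camera('wrist').copy()
K,T=cam('wrist',o)
c=proj(K,T,np.array([.652,.168,.03])); print(c)
go(im,K,T,[('B',c,(.652,.168))],'pics/fit3.png')
np.savez('w3.npz',K=K,T=T,im=im)
E
```

```text
time_s: 6.08
eef_pos: [0.6372, 0.2167, 0.2049]
eef_rot: [0.001, 0.783, -0.622, -0.001]
wrist_force: [0.5, -0.2, 0.8]
opening: 0.976
grasp_force: 0.0
[314.88607561 135.38903821]
B knob [0.6519 0.1543 0.0493] stem dir [ 0.031 -0.175  0.984] tilt 10.3 az -80.0 0.3 268
```

View pics/fit3.png

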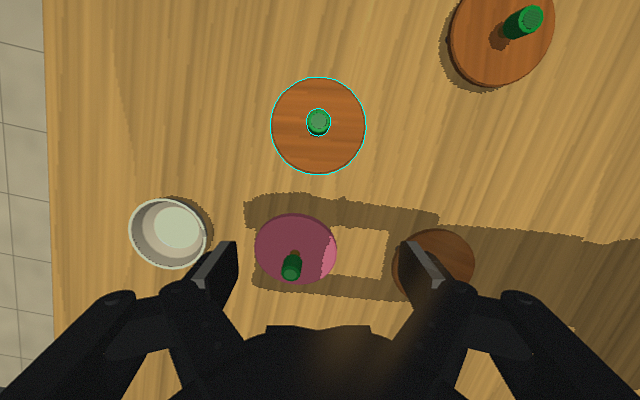

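Rocked over: the stem now leans to az -80°, knob at (0.652, 0.154), pixel (318,122). Go above and descend.

```bash
python3 -m pendant '[[3,0,0,0],[5.5,0,2,0],[6.4,0,5,0],[6.4,0,8.5,0],[6.4,0,11.5,0],[6.4,0,13.5,0],[6.4,0,14.5,0],[6.4,0,15,0],[6.4,0,15,0],[6.4,0,15,0]]' 1
```

```text
time_s: 6.97
eef_pos: [0.6537, 0.1541, 0.0585]
eef_rot: [-0.001, 0.783, -0.623, 0.001]
wrist_force: [0.3, 0.0, 0.2]
opening: 1.0
grasp_force: 0.0
```

```bash
python3 -m pendant '[[0,0,0.2,0],[0,0,0.2,0],[0,0,0.2,0],[0,0,0.2,0],[0,0,0.2,0],[0,0,0.2,0],[0,0,0.2,0],[0,0,0.2,0],[0,0,0.2,0],[0,0,0.2,0]]' 0
```

```text
time_s: 7.8
eef_pos: [0.6532, 0.1546, 0.0559]
eef_rot: [-0.0, 0.783, -0.622, 0.0]
wrist_force: [0.9, 0.7, 4.5]
opening: 0.237
grasp_force: 58.7
```

```bash
python3 -m pendant '[[0,0,-1,0],[0,0,-3,0],[0,0,-6,0],[0,0,-9,0],[0,0,-12,0],[0,0,-12,0],[0,0,-12,0],[0,0,-12,0]]'
python3 - <<'E'
from h import *
from scipy.optimize import least_squares
K,T=cam('scene'); im=cv2.imread('pics/scene0.png'); h=cv2.cvtColor(im,cv2.COLOR_BGR2HSV)
m=cv2.inRange(h,(0,180,40),(6,255,255))|cv2.inRange(h,(173,180,40),(180,255,255)); m[:,:160]=0; m[:,300:]=0; m[:220]=0;m[325:]=0
cs=np.vstack([c for c in cv2.findContours(m,0,1)[0] if cv2.contourArea(c)>300]); H=cv2.convexHull(cs)[:,0]
B=np.array([[x,y,z] for x in(-.09,.09) for y in(-.09,.09) for z in(0,.03)])
def res(p):
    q=cv2.convexHull(proj(K,T,B@R.from_euler('z',p[2]).as_matrix().T+[p[0],p[1],0]).astype(np.float32))
    return np.array([cv2.pointPolygonTest(q,(float(a),float(b)),True)-.5 for a,b in H])
for y0 in(0,.4,-.4):
    s=least_squares(res,[.58,-.32,y0],loss='soft_l1',diff_step=1e-3,x_scale=[.01,.01,.1]); print(s.x.round(4),s.cost/len(H))
o=ctrl.get_obs(); p=s.x; print(tool(o,[p[0],p[1],.17]),rot(o).round(3)[:2],o['eef_pos'],o['q'].round(2),o['grasp_force'],o['opening'],o['wrist_force'])
E
```

```text
time_s: 8.47
eef_pos: [0.6515, 0.1544, 0.1738]
eef_rot: [0.001, 0.783, -0.622, -0.001]
wrist_force: [0.0, -0.5, -3.7]
opening: 0.239
grasp_force: 59.1
[ 0.5742 -0.3196  0.2203] 0.04250849916921262
[ 0.5742 -0.3196  0.2204] 0.042508665731968445
[ 0.5744 -0.3195  0.2138] 0.048376564796444366
[0.44430713 0.18181282 0.00417191] [[ 0.225 -0.974 -0.003]
 [-0.974 -0.225 -0.   ]] [0.65145392 0.15435214 0.17383773] [ 0.06  0.46  1.41 -0.    1.27  2.97] 59.14278030395508 0.23860297038909495 [ 0.03952437 -0.46763718 -3.72682105]
```

```bash
python3 -m pendant '[[2.5,1,0,0],[6,2.5,0,0],[10,4.1,0,0],[14,5.7,0,0],[18,7.4,0,0],[22,9,0,0],[26,10.7,0,0],[30,12.3,0,0],[34,14,0,0],[38,15.6,0,0],[41.5,17,0,0],[44.4,18.2,0,0]]' && python3 -m pendant '[[0,0,0,0],[0,0,1,0],[0,0,3,0],[0,0,5,0],[0,0,7,0],[0,0,8,0],[0,0,8,0]]'
```

```text
time_s: 9.47
eef_pos: [0.5732, -0.3203, 0.1722]
eef_rot: [-0.0, 0.783, -0.623, -0.003]
wrist_force: [0.8, -0.6, -2.4]
opening: 0.234
grasp_force: 59.1
time_s: 10.05
eef_pos: [0.5728, -0.3156, 0.0899]
eef_rot: [-0.0, 0.783, -0.622, -0.005]
wrist_force: [-0.5, -0.2, -3.1]
opening: 0.233
grasp_force: 59.1
```

Run:
```python
from h import *
o=ctrl.get_obs(); print(o['eef_pos'],o['grasp_force'],o['opening'],o['wrist_force'])
s=imaging.camera('scene')[170:340,120:350]; w=imaging.camera('side')[90:220,280:480]
cv2.imwrite('pics/place.png',np.vstack([cv2.resize(s,(406,300)),cv2.resize(w,(406,264))])[:,:,::-1])
```

```text
[ 0.57284565 -0.31561945  0.08987468] 59.14521932601929 0.23268211747060213 [-0.4587052  -0.15565504 -3.11038141]
```

View pics/place.png

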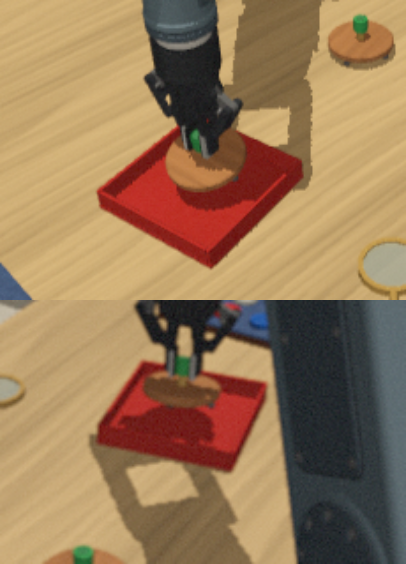

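Shown: the stand is held over the tray's middle (crop 205,160), somewhat tilted. Lower carefully to contact.

```bash
python3 -m pendant '[[0,0,0.8,0],[0,0,1.5,0],[0,0,2,0],[0,0,2.4,0],[0,0,2.4,0],[0,0,2.4,0]]'
```

```text
time_s: 10.65
eef_pos: [0.5752, -0.3191, 0.071]
eef_rot: [-0.0, 0.783, -0.622, -0.0]
wrist_force: [0.6, 0.9, -1.6]
opening: 0.235
grasp_force: 59.1
```

```bash
python3 -m pendant '[[0,0,0.2,0],[0,0,0.4,0],[0,0,0.6,0],[0,0,0.8,0],[0,0,0.8,0],[0,0,0.8,0]]'
```

```text
time_s: 11.15
eef_pos: [0.5753, -0.319, 0.0631]
eef_rot: [-0.0, 0.783, -0.622, -0.0]
wrist_force: [-0.5, -0.7, -2.4]
opening: 0.237
grasp_force: 59.1
```

```bash
python3 -m pendant '[[0,0,0.1,0],[0,0,0.2,0],[0,0,0.3,0],[0,0,0.4,0],[0,0,0.4,0],[0,0,0.4,0]]'
```

```text
time_s: 11.65
eef_pos: [0.5757, -0.3195, 0.0608]
eef_rot: [0.0, 0.783, -0.622, 0.0]
wrist_force: [-3.6, 1.4, 7.7]
opening: 0.235
grasp_force: 60.3
```

```bash
python3 -m pendant '[[0,0,0,0],[0,0,0,0],[0,0,0,0],[0,0,0,0],[0,0,0,0],[0,0,0,0],[0,0,0,0],[0,0,-1,0],[0,0,-3,0],[0,0,-6,0],[0,0,-10,0],[0,0,-12,0]]' 1 && python3 -m pendant '[[-3,0,-2,0],[-6,0,-3,0],[-9,0,-3,0],[-11,0,-3,0],[-11,0,-3,0],[-11,0,-3,0]]'
python3 - <<'E'
from run import *
o=ctrl.get_obs(); im=imaging.camera('wrist').copy()
K,T=cam('wrist',o); c=proj(K,T,np.array([.575,-.318,.035])); print(c)
cv2.imwrite('pics/w4.png',im[:,:,::-1])
for n in('scene','side'):
    s=imaging.camera(n).copy(); k,t=cam(n)
    for q,st in blobs(s,(45,120,40),(85,255,255)): print(n,q.round(1),st[4],onz(k,t,q,.05).round(4))
E
```

```text
time_s: 12.65
eef_pos: [0.5768, -0.3202, 0.1849]
eef_rot: [0.0, 0.783, -0.622, 0.003]
wrist_force: [1.4, -0.7, 1.3]
opening: 0.996
grasp_force: 0.0
time_s: 13.15
eef_pos: [0.5508, -0.2112, 0.2104]
eef_rot: [0.0, 0.783, -0.622, 0.001]
wrist_force: [0.6, -0.6, -1.6]
opening: 1.0
grasp_force: 0.0
[319.60131176  74.20804227]
scene [380.7 145.4] 49 [0.4776 0.2919 0.05  ]
scene [432.6 164.3] 50 [0.6481 0.311  0.05  ]
scene [323.7 183.4] 70 [0.4996 0.0327 0.05  ]
scene [233.9 261. ] 107 [ 0.5737 -0.3156  0.05  ]
scene [384.7 268.3] 200 [ 0.8197 -0.1039  0.05  ]
side [369.5 131.8] 50 [ 0.5793 -0.3258  0.05  ]
side [246.4 163.9] 105 [ 0.7575 -0.0341  0.05  ]
side [320.6 217.1] 90 [0.4968 0.0331 0.05  ]
side [172.3 271.7] 103 [0.643  0.3137 0.05  ]
side [249.2 303.2] 136 [0.4744 0.2918 0.05  ]
```

View pics/w4.png

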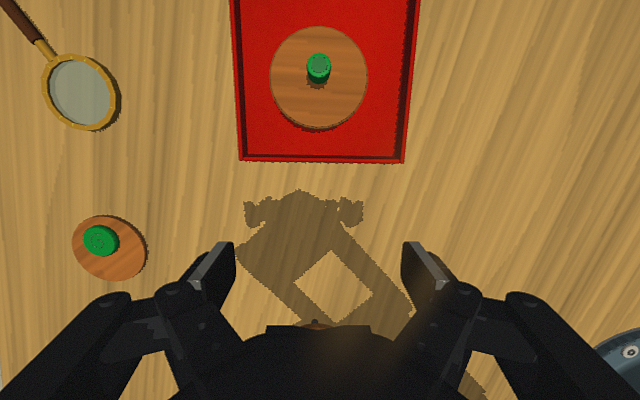

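The stand is in the tray's middle (knob at 319,68), standing and released; the steady stands haven't moved. Handing in.

```bash
python3 -c "
from bench import workorder
print(workorder.hand_in())"
```

```text
the job is handed in; nothing more can be done
None
```

The leaning stand was rocked over to its other side and now stands released near the middle of the red tray; the two steady stands have not moved, and the job was handed in at about 13 s (no verdict was returned).

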